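# Lever the seal case open, store the valve, close it

### The arm

A 6-joint arm with a two-finger parallel gripper is mounted at the origin on the work surface. World frame = base frame: x ahead of the robot, y to its left, z up, the work surface at z = 0. Lengths are in m, angles in rad, forces in N, time in s.
With the tool pointing down it reaches from about 0.3 to 0.875 m from the base axis. Payload 6.4 kg.
Tool frame: the origin (TCP) lies midway between the tips of the shut fingers; the grasp point (between the pads) lies 19 mm behind it; z points along the fingers, y is the line along which they close (so a half turn about z gives the same grasp; the last joint's range is limited). The gripper opens to 85 mm and grips with 20 to 120 N. Pads are 22 mm wide; open, the fingers measure 114 mm over their backs; the gripper's body (76 mm by 85 mm) begins 54 mm behind the grasp point. The pads swing forward as they close: fully open they stand 13 mm farther back than shut.
Start: joints at [-0.206, 0.181, 1.607, -0, 1.354, -0.206], TCP at [0.575, 0, 0.231] pointing down, gripper open.
Joint ranges: [-2.99, 2.99], [-0.89, 2.07], [0.3, 2.58], [-1.14, 4.28], [0, 2.63], [-3.12, 3.12]. Speed limits (rad/s): [2.57, 2.57, 3.01, 3.14, 3.14, 3.14].

### API

Orientations are given as a unit quaternion [w, x, y, z].
In Python, from bench import * gives the robot as it stands.
- The arm moves only by the tool play_rows, never from a script. Its argument "plan" is a list of rows, each a list of 3 entries, a list of its own where there are three numbers: the finger opening in mm, from 0 to 85.4, then the shift along the tool's x, y, z normalised to -1 to 1, where 1 is 40 cm, then the turn about the tool's z normalised to -1 to 1, where 1 is pi rad. A call has 1 to 10 rows; each row is the pose to reach, as a shift and turn from the pose commanded when the call began, along the tool's axes at that moment, turning the shorter way round; what a row does not reach only later rows make up. A row lasts 1/10 s, in which the tool goes at most 50 mm and 8.59 degrees, less where a joint would pass 70% of its speed; a pose out of reach is approached as far as the arm can. A call with a number of a shift or a turn outside -1 to 1 is refused whole. A call with a gripper value outside its range is refused whole. The fingers move at their own pace and stop on an object; the grip force is fixed at half the most. Time passes only in rows, so rows that repeat a pose let the fingers close. It gives the time, the measured TCP pose, the force, the opening and the grip force at its end, in the units of the state.
- get_obs(): the state, without advancing time (a new reading comes with each control period).
- camera(name): name is "scene" or "side" or "wrist"; returns a dict with "image" (420x560x3 uint8, red, green, blue), "range_z" (420x560 float32, m along the optical axis (not along the pixel's ray), 0 where there is no reading), "intrinsics" (3x3 intrinsics, pixels), "k1" (the pictures are not rectified: a ray, as slopes to the right and down, at radius r is drawn at 1 + k1 r^2 times it, then the intrinsics apply), "rvec" (rotation vector, rad) and "tvec" (3), from world to camera coordinates, as OpenCV has them; the wrist camera has in their place "T_tool_cam" (4x4, takes a point from camera to tool coordinates, whose origin is the TCP and whose axes are the flange's). Camera axes: x right, y down, z forward; pixel columns grow to the right and rows downward; lengths in m; the calibration is good to about 2 mm. A picture is of the moment at which its call begins: read the wrist's pose just before it.
- hand_in(): hands the job in; it is judged then, once.
Trained networks look in a picture, given as the dict that the camera call returned (one of the last four; its "shot" number tells which), for a name from the list of things; names that differ only in an ending like _2 or _b are one class to them, and where a whole thing is asked for, a point or a joint stands for the part that bears it (a point fixed in the world has none). Each returns a list of dicts, best first, with "conf" (0 to 1); they miss things now and then, are a little off and sometimes report something else, mostly with a low value. They report only what shows in the picture. A call takes as long as a camera call.
- search_frame(picture, label): "rect" ([centre column, centre row, width, height] in pixels, round what is visible of it).
- masks_of(picture, label): "mask" (420x560 bool, what is visible of it) and "rect" ([centre column, centre row, width, height] in pixels, round what is visible of it).
The state is a dict: "time_s": time; "q": joint angles; "dq": joint speeds; "joint_efforts": joint torques, N m; "eef_pos": TCP position; "eef_rot": TCP orientation; "wrist_force": force on the tool from outside, world axes, zero at the start; "torque": the same for the moment, N m; "opening": opening from 0.0 (shut) to 1.0 (fully open); "grasp_force": force on a finger pad.
Only numpy, scipy, OpenCV 4.12 (cv2) and the standard library are available. Lean on these libraries where they do the work, as an engineer would, in place of code of your own. Each camera call takes 0.05 s, during which the arm holds its last target. There are 200 camera calls.

### The job

Take the flat-bladed opener out of its stand and, with its blade in the gap under the front tongue of the grey case, lever the hinged cover up and swing it right back until it stays open, keeping the fingers off the cover until the valve is in. Put the opener back in its stand as it was, then stand the valve with the wide foot upright on the floor of the case and shut the cover fully. Do not disturb the other valves or the jar and dish.

Things in the scene. Friction and masses are not known exactly. Their poses are not given: they have to be found in the camera images.
- case: fixed grey plastic case, outer 110 (x) x 150 (y) x 60 mm, walls and floor 5 mm, open on top under its cover. Origin: centre of the underside; z up, front faces its -x (to the robot), hinge along y over the rear (+x) wall. On the front wall sits a keeper bar: top 58.5 and underside 30 mm above the table, 35 mm deep (x), 128 mm long (y), cut through by one gap 32 mm wide, open in front and below.
- cover (a joint): hinge angle of the case's cover, rad: 0 shut, grows as it opens, stop at 1.95. A 6 mm plate of 0.10 to 0.19 kg without handle, underside 60.5 mm above the table; lifting it at the front takes 1 to 2 N. The hinge has friction: above about 1.2 rad the cover stays where it is left, below about 0.7 rad it sinks shut by itself.
- cover_edge (a point): middle of the lower front edge of the cover's tongue (80 mm wide, 12 mm out over the front wall and keeper bar; edge 122 mm from the hinge axis). A blade gets under it only through the bar's gap, sloping forward and down. The gap's middle lies within 22 mm of the case's middle in y, unmeasured: look or feel (beside it the tip stops on the bar, in it the tip goes on to the front wall).
- cover_hinge (a point): middle of the cover's hinge axis, fixed on the case, at 55 mm in the case's x, 60.5 mm above the table.
- stand: fixed white block 60 x 60 x 78 mm with a pocket in the middle of its top, 12 (x) x 20 (y) mm and 73 mm deep. Origin: centre of the underside on the table, z up. It holds the opener; it may be left or right of the case.
- opener: opener standing blade down in the stand: steel blade 3 (x) x 12 (y) mm, 70 mm long below a black plastic handle 26 (x) x 20 (y) x 60 mm (70 to 130 mm above the tip), 0.09 kg. Origin: centre of the blade's tip; z runs up the blade to the handle. In the stand the handle's lower face rests on the block and the tip is 8 mm above the table.
- tray: fixed flat tray 150 (x) x 200 (y) x 10 mm with a cork top, on which the valves stand. Origin: centre of the underside, z up.
- flanged: the valve to store: black plastic, 43 mm high, round foot 36 mm diameter and 7 mm thick, shank 22 mm diameter from 10 to 40 mm height; 0.05 kg, stands on the tray near its middle. Origin: centre of the foot's underside, z up.
- valve_a: other valve, to be left alone: black plastic without foot, 54 mm high, 25 mm diameter at most; stands on the tray. Origin: centre of the underside, z up.
- valve_b: other valve, as valve_a, near the other end of the tray in y.
- jar: small white screw-top jar, 56 mm diameter, 75 mm high, to be left alone. Origin: centre of the underside.
- dish: white bowl, 80 mm diameter, 30 mm high, to be left alone. Origin: centre of the underside.

How it is judged:
On the way, in this order (a step that is already met when the one before it is completed fails the run):
1. the cover is levered up by the opener (past 0.3 rad, the opener pushing on it) (value of joint cover above 0.3 rad and contact force between opener and cover above 0.2 N), for 0.05 s.
2. the cover is swung right back (past 1.4 rad) and stays there with the opener off it (value of joint cover above 1.4 rad and contact force between opener and cover below 0.1 N), for 0.3 s.
3. the opener is back in its stand and let go (horizontal distance between opener and stand below 0.01 m and height (world z) of opener below 0.014 m and angle between opener's own z axis and vertical below 0.15 rad and contact force between the fingers and opener below 0.1 N), for 0.1 s.
4. the footed valve stands upright on the floor of the open case, let go (x of flanged in the frame of case between -0.055 and 0.055 m and y of flanged in the frame of case between -0.075 and 0.075 m and z of flanged in the frame of case below 0.012 m and angle between flanged's own z axis and vertical below 0.15 rad and contact force between the fingers and flanged below 0.1 N and value of joint cover above 0.8 rad), for 0.1 s.
At the end, for the whole second after the job is handed in: the cover is shut (joint below 0.03 rad), the footed valve stands upright (within 0.15 rad) and at rest on the floor inside the case, and the opener stands in its stand (tip within 10 mm of the stand's axis and below 14 mm height, within 0.15 rad of upright) (value of joint cover below 0.03 rad and x of flanged in the frame of case between -0.055 and 0.055 m and y of flanged in the frame of case between -0.075 and 0.075 m and z of flanged in the frame of case below 0.012 m and angle between each of flanged, opener's own z axis and vertical below 0.15 rad and linear speed of flanged below 0.02 m/s and horizontal distance between opener and stand below 0.01 m and height (world z) of opener below 0.014 m); the robot touches nothing.
It fails at once if the fingers push on the cover before the footed valve is in the case (contact force between the fingers and cover above 1 N and not (x of flanged in the frame of case between -0.055 and 0.055 m and y of flanged in the frame of case between -0.075 and 0.075 m and z of flanged in the frame of case below 0.012 m)).
It fails at once if one of the other valves is disturbed (moved more than 25 mm) (distance of any of valve_a, valve_b from where it was at the start of the episode above 0.025 m).
It fails at once if the jar or dish is disturbed (moved more than 25 mm) (distance of any of jar, dish from where it was at the start of the episode above 0.025 m).
It also fails if it takes over 72 s, if anything falls off the work surface, if the arm or the gripper's body presses on something with over 40 N, if the wrist force passes 120 N, or if a joint passes its speed limit or range.

## Working session

There is one attempt and no reset: what is moved stays moved. The work goes in short steps, Python scripts to look and compute and a tool call to move; the robot and the scene stay as the last step left them, time stands still between calls to the robot, and variables do not carry over. Pictures are saved under pics/ and viewed, at most 10 in all, crops included, and the job is handed in when it is done.

Besides the shell and the picture viewer there is one more tool, called after "Emit:" as name(argument=value, ...) on one line, values as JSON. play_rows: Moves the arm, as the interface text tells. Its arguments: {"type":"object","properties":{"plan":{"type":"array","items":{"type":"array"}}},"required":["plan"]}

```bash
mkdir -p pics; ls
cat > h.py <<'E'
from bench import *
import numpy as np, cv2
from scipy.spatial.transform import Rotation as R
def pose(p, obs=None):
    if 'rvec' in p:
        Rm=cv2.Rodrigues(np.array(p['rvec'],float))[0]; t=np.array(p['tvec'],float).ravel()
        return Rm.T, -Rm.T@t
    q=np.array(obs['eef_rot']); Rt=R.from_quat([q[1],q[2],q[3],q[0]]).as_matrix()
    T=np.array(p['T_tool_cam']); return Rt@T[:3,:3], Rt@T[:3,3]+np.array(obs['eef_pos'])
def cloud(p, obs=None):
    K=np.array(p['intrinsics'],float); v,u=np.mgrid[:420,:560]
    d=cv2.undistortPoints(np.stack([u,v],-1).reshape(-1,1,2).astype(float),K,np.array([p['k1'],0,0,0.])).reshape(420,560,2)
    z=np.array(p['range_z'],float); A,c=pose(p,obs)
    P=np.concatenate([d*z[...,None],z[...,None]],-1)@A.T+c
    P[z<=0]=np.nan; return P
def proj(p,X,obs=None):
    A,c=pose(p,obs); Y=(np.atleast_2d(X)-c)@A
    return cv2.projectPoints(Y.reshape(-1,1,3),np.zeros(3),np.zeros(3),np.array(p['intrinsics'],float),np.array([p['k1'],0,0,0.]))[0].reshape(-1,2)
E
python3 - <<'E'
from h import *
o=get_obs(); print({k:np.round(v,3) for k,v in o.items()})
for n in ['scene','side','wrist']:
    ob=get_obs(); p=camera(n); cv2.imwrite(f'pics/{n}0.png',p['image'][:,:,::-1]); P=cloud(p,ob)
    print(n,'cam',np.round(pose(p,ob)[1],3))
    for l in ['case','cover','stand','opener','tray','flanged','valve_a','jar','dish']:
        for m in masks_of(p,l)[:3]:
            Q=P[m['mask']]; Q=Q[~np.isnan(Q[:,0])]
            if len(Q)<20 or m['conf']<.3: continue
            zt=np.percentile(Q[:,2],97); T=Q[abs(Q[:,2]-zt)<.006]
            print(l,round(m['conf'],2),np.round(m['rect']),'top',round(zt,3),np.round(np.percentile(T[:,:2],[2,50,98],axis=0).ravel(),3))
E
python3 -c "
import cv2,numpy as np
a=[cv2.imread(f'pics/{n}0.png') for n in ('scene','side')]
"
```

```text
pics
{'time_s': np.float64(0.0), 'q': array([-0.206,  0.182,  1.608, -0.   ,  1.354, -0.206]), 'dq': array([ 0.001,  0.   ,  0.001,  0.001,  0.001, -0.001]), 'joint_efforts': array([ 0.0000e+00, -4.4487e+01, -3.5134e+01, -0.0000e+00,  9.0000e-03,
        0.0000e+00]), 'eef_pos': array([0.574, 0.   , 0.23 ]), 'eef_rot': array([-0.001,  0.707,  0.707, -0.   ]), 'wrist_force': array([-0.83 ,  0.293,  0.715]), 'torque': array([-0.007,  0.029, -0.017]), 'grasp_force': np.float64(0.0), 'opening': np.float64(1.002)}
scene cam [1.474 0.031 1.041]
case 0.93 [258. 226.  66.  54.] top 0.07 [ 0.542 -0.121  0.607 -0.047  0.664  0.023]
cover 0.62 [259. 216.  60.  37.] top 0.07 [ 0.544 -0.121  0.606 -0.047  0.661  0.022]
stand 0.93 [377. 193.  23.  42.] top 0.081 [0.437 0.243 0.472 0.265 0.494 0.301]
opener 0.59 [377. 171.  13.  24.] top 0.14 [0.453 0.263 0.466 0.272 0.477 0.28 ]
tray 0.83 [180. 193.  75.  41.] top 0.014 [ 0.39  -0.391  0.471 -0.29   0.536 -0.201]
flanged 0.46 [174. 194.  11.  18.] top 0.054 [ 0.468 -0.32   0.48  -0.31   0.491 -0.303]
valve_a 0.59 [207. 179.   9.  19.] top 0.065 [ 
[... 1287 characters left out ...]
152.  22.  32.] top 0.079 [0.63  0.256 0.652 0.276 0.675 0.301]
dish 0.86 [410. 295.  47.  34.] top 0.033 [ 0.61  -0.324  0.659 -0.285  0.685 -0.252]
wrist cam [0.575 0.072 0.375]
case 0.97 [313. 226. 149. 170.] top 0.069 [ 0.54  -0.117  0.6   -0.038  0.661  0.027]
cover 0.58 [311. 230. 146. 155.] top 0.069 [ 0.54  -0.117  0.599 -0.038  0.658  0.027]
opener 0.67 [310. 229. 143. 158.] top 0.069 [ 0.54  -0.117  0.599 -0.038  0.658  0.027]
tray 0.98 [209. 352.  88.  58.] top 0.013 [ 0.434 -0.27   0.479 -0.226  0.533 -0.196]
valve_a 0.58 [308. 229. 146. 160.] top 0.069 [ 0.54  -0.117  0.599 -0.039  0.658  0.027]
dish 0.7 [307. 229. 150. 161.] top 0.069 [ 0.54  -0.118  0.599 -0.039  0.658  0.027]
```

View pics/scene0.png

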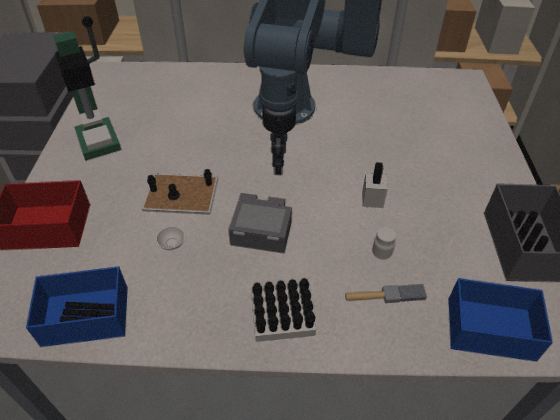

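View pics/side0.png

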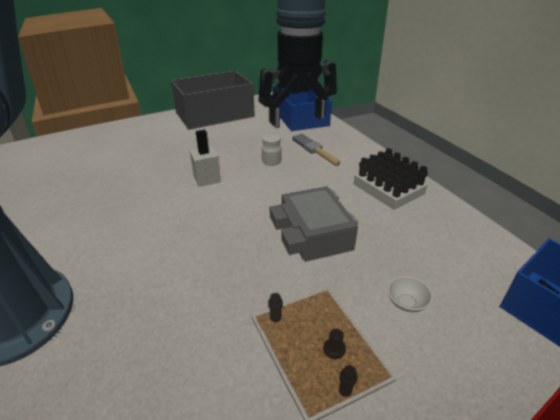

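Run:
```python
from h import *
for n in ['wrist','side','scene']:
    ob=get_obs(); p=camera(n); P=cloud(p,ob)
    T=None
    Q=P[(P[...,2]>.0655)&(P[...,2]<.08)&(P[...,0]>.5)&(P[...,0]<.72)&(P[...,1]>-.16)&(P[...,1]<.07)]
    r=cv2.minAreaRect((Q[:,:2]*1000).astype(np.float32)); print(n,len(Q),'cover',r, np.median(Q[:,2]))
    Q=P[(P[...,2]>.06)&(P[...,2]<.095)&(P[...,0]>.4)&(P[...,0]<.54)&(P[...,1]>.2)&(P[...,1]<.34)]
    if len(Q)>50: print('stand',cv2.minAreaRect((Q[:,:2]*1000).astype(np.float32)),len(Q))
    Q=P[(P[...,2]>.1)&(P[...,2]<.16)&(P[...,0]>.4)&(P[...,0]<.54)&(P[...,1]>.2)&(P[...,1]<.34)]
    if len(Q)>50: print('handle',cv2.minAreaRect((Q[:,:2]*1000).astype(np.float32)),len(Q))
    # tray
    if n!='wrist':
        m=masks_of(p,'tray'); Q=P[m[0]['mask']]; Q=Q[(Q[:,2]<.03)]; print('tray',cv2.minAreaRect((Q[:,:2]*1000).astype(np.float32)))
ob=get_obs(); p=camera('wrist'); im=p['image'][110:330,200:430,::-1]; cv2.imwrite('pics/w_case.png',cv2.resize(im,None,fx=3,fy=2.7,interpolation=cv2.INTER_CUBIC))
```

```text
wrist 17928 cover ((599.2322998046875, -46.577232360839844), (150.59519958496094, 128.13265991210938), 81.38642883300781) 0.067717738128269
side 2578 cover ((599.582763671875, -46.81449890136719), (152.38711547851562, 129.4457244873047), 81.65322875976562) 0.06948146789564377
stand ((461.33612060546875, 270.9408264160156), (63.20944595336914, 60.20132064819336), 87.14852142333984) 439
handle ((461.0552978515625, 270.8549499511719), (22.5357666015625, 27.058223724365234), 83.96063232421875) 212
tray ((462.450439453125, -291.1095275878906), (209.14593505859375, 158.27789306640625), 88.18549346923828)
scene 1269 cover ((602.82861328125, -48.21129608154297), (149.39735412597656, 132.05433654785156), 81.05429077148438) 0.06712987130559744
stand ((463.5875549316406, 272.1297302246094), (61.86006164550781, 65.02107238769531), 87.33583068847656) 372
handle ((464.1539611816406, 271.4045104980469), (20.002628326416016, 32.10865783691406), 89.06082153320312) 127
tray ((460.26513671875, -295.55078125), (199.10838317871094, 158.6542205810547), 88.46498107910156)
```

View pics/w_case.png

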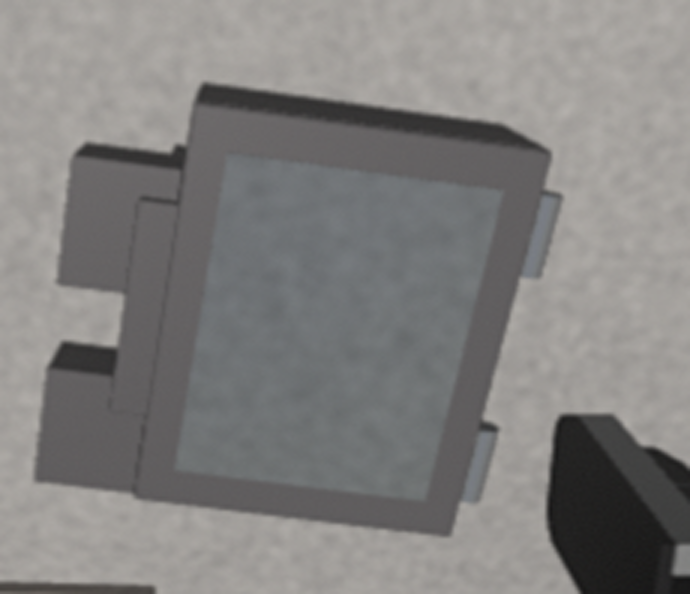

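Emit:
play_rows(plan=[[85,[0.6775,-0.28,-0.05],-0.475],[85,[0.6775,-0.28,-0.05],-0.475],[85,[0.6775,-0.28,-0.05],-0.475],[85,[0.6775,-0.28,-0.05],-0.475],[85,[0.6775,-0.28,-0.05],-0.475],[85,[0.6775,-0.28,-0.05],-0.475],[85,[0.6775,-0.28,-0.05],-0.475],[85,[0.6775,-0.28,-0.05],-0.475],[85,[0.6775,-0.28,-0.05],-0.475],[85,[0.6775,-0.28,-0.05],-0.475]])

```text
time_s: 2.8
eef_pos: [0.4628, 0.2713, 0.2513]
eef_rot: [0.0, 0.036, 0.999, 0.0]
wrist_force: [-0.0, -0.2, 0.3]
opening: 0.999
grasp_force: 0.0
```

```bash
cat >> h.py <<'E'
def yaw(o):
    q=np.array(o['eef_rot']); A=R.from_quat([q[1],q[2],q[3],q[0]]).as_matrix()
    return np.degrees(np.arctan2(A[1,1],A[0,1])), A   # direction of tool y in world
E
python3 - <<'E'
from h import *
ob=get_obs(); print(ob['time_s'],ob['eef_pos'],yaw(ob)[0],ob['q'])
p=camera('wrist'); P=cloud(p,ob); cv2.imwrite('pics/w1.png',p['image'][:,:,::-1])
B=(P[...,0]>.4)&(P[...,0]<.53)&(P[...,1]>.2)&(P[...,1]<.34)
for n,a,b in [('stand',.072,.086),('handle',.13,.145)]:
    Q=P[B&(P[...,2]>a)&(P[...,2]<b)]
    r=cv2.minAreaRect((Q[:,:2]*1000).astype(np.float32)); print(n,len(Q),r,np.median(Q[:,2]))
# gap with scene/side/wrist clouds: bars in the case frame
E
```

```text
2.8 [0.46283612 0.27130558 0.25132671] 85.8842595966369 [ 3.08812653e-01  7.74233988e-02  1.68118878e+00  8.92476676e-06
  1.38292484e+00 -1.19015212e+00]
stand 2943 ((460.3995056152344, 272.29656982421875), (59.76590347290039, 60.192657470703125), 86.83588409423828) 0.07861853058070023
handle 862 ((460.26934814453125, 272.69073486328125), (19.892963409423828, 26.14308738708496), 87.62355041503906) 0.13855598215112544
```

Emit:
play_rows(plan=[[85,[0.006,0.0025,0.15],-0.006],[85,[0.006,0.0025,0.25],-0.006],[85,[0.006,0.0025,0.35],-0.006],[85,[0.006,0.0025,0.405],-0.006],[85,[0.006,0.0025,0.405],-0.006],[10,[0.006,0.0025,0.405],-0.006],[10,[0.006,0.0025,0.405],-0.006],[10,[0.006,0.0025,0.405],-0.006],[10,[0.006,0.0025,0.405],-0.006],[10,[0.006,0.0025,0.405],-0.006]])

```text
time_s: 3.85
eef_pos: [0.4615, 0.2725, 0.0906]
eef_rot: [0.001, 0.03, 1.0, 0.0]
wrist_force: [-0.4, -0.7, 4.1]
opening: 0.228
grasp_force: 58.5
```

Emit:
play_rows(plan=[[10,[0,0,0],0],[10,[0,0,0],0],[10,[0,0,0],0],[10,[0,0,-0.1],0],[10,[0,0,-0.2125],0],[10,[0,0,-0.2125],0],[10,[-0.11,0,-0.2125],0],[10,[-0.11,0,-0.2125],0]])

```text
time_s: 4.65
eef_pos: [0.508, 0.2689, 0.1739]
eef_rot: [0.001, 0.031, 1.0, -0.0]
wrist_force: [0.2, 0.6, -1.3]
opening: 0.227
grasp_force: 59.0
```

Run:
```python
from h import *
for n in ['wrist','side']:
    ob=get_obs(); p=camera(n); P=cloud(p,ob); cv2.imwrite(f'pics/a_{n}.png',p['image'][:,:,::-1])
    if n=='wrist': print(ob['time_s'],ob['eef_pos'],yaw(ob)[0],ob['opening']*85.4,ob['grasp_force'],ob['wrist_force'])
    for m in masks_of(p,'opener')[:2]:
        Q=P[m['mask']]; Q=Q[~np.isnan(Q[:,0])]; print(n,m['conf'],m['rect'],np.round(np.percentile(Q,[2,50,98],axis=0),3).tolist())
```

```text
4.65 [0.50799619 0.26886267 0.17393869] 86.49511418861103 19.41055589454284 58.9502888917923 [ 0.160718    0.59326256 -1.25489051]
wrist 0.94 [282.5, 286.1, 60.0, 153.4] [[0.493, 0.26, 0.112], [0.497, 0.269, 0.221], [0.518, 0.279, 0.223]]
side 0.74 [217.6, 120.9, 14.2, 49.2] [[0.491, 0.258, 0.098], [0.496, 0.263, 0.17], [0.514, 0.278, 0.222]]
```

View pics/a_side.png

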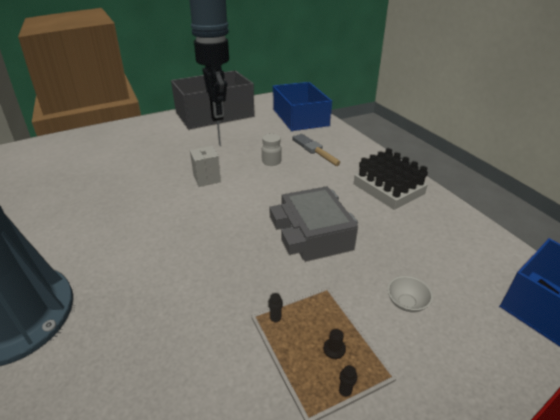

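Emit:
play_rows(plan=[[10,[0,0,0.0875],0],[10,[0.03,0,0.0875],0],[10,[0.05,0,0.0885],0],[10,[0.071,0,0.09],0],[10,[0.089,0,0.095],0],[10,[0.105,0,0.1],0],[10,[0.121,0,0.107],0],[10,[0.137,0,0.114],0],[10,[0.152,0,0.124],0],[10,[0.166,0,0.134],0]])

```text
time_s: 5.85
eef_pos: [0.4411, 0.2743, 0.1245]
eef_rot: [0.005, 0.03, 1.0, 0.001]
wrist_force: [3.8, -1.5, 5.0]
opening: 0.228
grasp_force: 59.8
```

```bash
cat >> h.py <<'E'
def opener(views=('wrist','side'),save=None):
    for n in views:
        ob=get_obs(); p=camera(n); P=cloud(p,ob)
        if save: cv2.imwrite(f'pics/{save}_{n}.png',p['image'][:,:,::-1])
        print(ob['time_s'],ob['eef_pos'].round(4),yaw(ob)[0].round(2),ob['grasp_force'].round(1),ob['wrist_force'].round(1))
        A=yaw(ob)[1]
        for m in masks_of(p,'opener')[:1]:
            Q=P[m['mask']]; Q=Q[~np.isnan(Q[:,0])]; L=(Q-ob['eef_pos'])@A   # tool frame
            L=L[(abs(L[:,1])<.012)&(abs(L[:,0])<.12)]
            print(n,round(m['conf'],2),len(L))
            bl=L[L[:,2]>.0]; 
            for z0 in np.arange(-.06,.09,.01):
                s=L[(L[:,2]>z0)&(L[:,2]<z0+.01)]
                if len(s)>3: print('  z',round(z0+.005,3),len(s),'x',np.round(np.percentile(s[:,0],[5,50,95]),4))
E
python3 -c "
from h import *
opener(save='b')"
```

```text
Traceback (most recent call last):
  File "h.py", line 26, in opener
    print(ob['time_s'],ob['eef_pos'].round(4),yaw(ob)[0].round(2),ob['grasp_force'].round(1),ob['wrist_force'].round(1))
                                                                  ^^^^^^^^^^^^^^^^^^^^^^^
AttributeError: 'float' object has no attribute 'round'
```

```bash
sed -i "s/ob\['grasp_force'\].round(1)/ob['grasp_force']/" h.py
python3 -c "
from h import *
opener(save='b')
im=cv2.imread('pics/b_side.png')[60:200,150:300]; im2=cv2.imread('pics/b_wrist.png')
cv2.imwrite('pics/b.png',np.hstack([cv2.resize(im,(400,373),interpolation=2),cv2.resize(im2,(400,373))[:, :400]]))"
```

```text
5.9 [0.4397 0.2743 0.1236] 86.62 59.70335304737091 [ 4.7 -0.5  4.6]
wrist 0.82 4826
  z -0.055 625 x [0.0012 0.0032 0.0054]
  z -0.045 3291 x [0.0046 0.011  0.0179]
  z -0.035 906 x [0.0175 0.0204 0.0221]
  z -0.025 4 x [0.0106 0.0109 0.0111]
6.0 [0.4401 0.2743 0.1238] 86.63 59.69346284866333 [ 3.  -0.1  6.5]
side 0.7 152
  z -0.045 25 x [0.0117 0.0159 0.0206]
  z -0.035 17 x [0.0066 0.0169 0.0222]
  z -0.025 18 x [-0.0213 -0.0158  0.0136]
  z -0.015 24 x [-0.0289 -0.0217 -0.0143]
  z -0.005 31 x [-0.0313 -0.021  -0.013 ]
  z 0.005 14 x [-0.0301 -0.0192 -0.0116]
  z 0.035 4 x [-0.0497 -0.0472 -0.046 ]
  z 0.045 8 x [-0.0562 -0.0533 -0.0498]
  z 0.055 8 x [-0.0632 -0.0594 -0.057 ]
```

View pics/b.png

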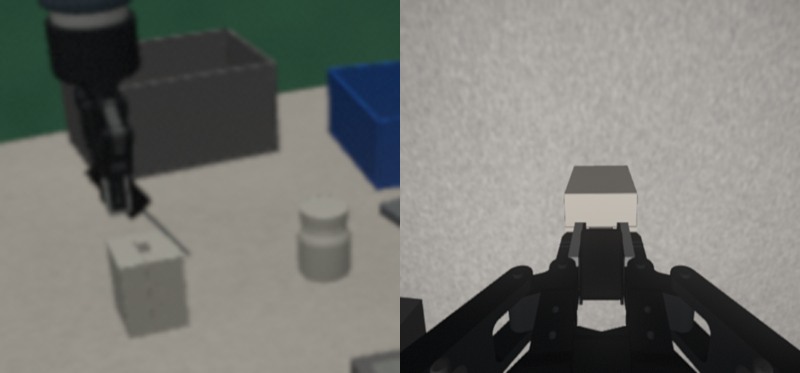

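Emit:
play_rows(plan=[[10,[0.0125,0,0.0125],0],[10,[0.025,0,0.025],0],[10,[0.033,0,0.035],0],[10,[0.033,0,0.035],0],[10,[0.015,0,0.01],0],[10,[-0.03,0,-0.08],0],[10,[-0.04,0,-0.2],0],[10,[-0.06,0,-0.315],0.029],[10,[-0.1,-0.1,-0.315],0.029]])

```text
time_s: 7.0
eef_pos: [0.4788, 0.2349, 0.2554]
eef_rot: [0.006, 0.074, 0.997, 0.003]
wrist_force: [2.1, -0.1, 0.4]
opening: 0.228
grasp_force: 59.0
```

Emit:
play_rows(plan=[[10,[-0.028,-0.125,0],0],[10,[-0.028,-0.25,0],0],[10,[-0.028,-0.375,0],0],[10,[-0.028,-0.5,0],0],[10,[-0.028,-0.65,0],0],[10,[-0.028,-0.65,0],0],[10,[-0.028,-0.65,0],0],[10,[-0.028,-0.65,0],0]])

```text
time_s: 7.8
eef_pos: [0.4478, -0.0267, 0.247]
eef_rot: [-0.0, 0.075, 0.997, 0.0]
wrist_force: [-0.1, 0.4, -0.9]
opening: 0.227
grasp_force: 59.1
```

```bash
cat >> h.py <<'E'
def fitrect(Q): return cv2.minAreaRect((Q[:,:2]*1000).astype(np.float32))
E
python3 - <<'E'
from h import *
opener(save='c')
ob=get_obs(); p=camera('wrist'); P=cloud(p,ob)
Q=P[(P[...,2]>.0645)&(P[...,2]<.072)&(P[...,0]>.5)&(P[...,0]<.72)&(P[...,1]>-.16)&(P[...,1]<.07)]
r=fitrect(Q); print(len(Q),r,np.median(Q[:,2]))
a=np.radians(-8.6); cx=np.array([np.cos(a),np.sin(a)]); cy=np.array([-cx[1],cx[0]]); C=np.array([.6022,-.047])
D=P[...,:2]-C; X=D@cx; Y=D@cy; Z=P[...,2]
b=(X<-.070)&(X>-.088)&(abs(Y)<.07)
for y in np.arange(-.07,.07,.004):
    s=b&(Y>y)&(Y<y+.004); 
    if s.sum()>2: print(round(y+.002,3),s.sum(),np.round(np.percentile(Z[s],[10,50,90]),3))
for y0 in (-.05,0.045):
  s=(abs(Y-y0)<.01)&(Z>.05)&(X<0); print(y0,'front x',np.round(np.percentile(X[s],[.5,2]),4), 'cover front', np.round(np.percentile(X[s&(Z>.0635)],[.5,2]),4))
s=(abs(Y)<.03)&(Z>.0635)&(X<0); print('tongue edge',np.round(np.percentile(X[s],[.5,2]),4))
s=(abs(X-0.01)<.03)&(Z>.0635); print('cover y',np.round(np.percentile(Y[s],[.5,99.5]),4))
E
```

```text
7.8 [ 0.4478 -0.0267  0.247 ] 81.34 59.113470911979675 [-0.1  0.4 -0.9]
wrist 0.71 5938
  z -0.055 440 x [0.0065 0.0082 0.0102]
  z -0.045 3087 x [-0.0017  0.0122  0.0175]
  z -0.035 1950 x [-0.0135  0.0202  0.024 ]
  z -0.025 299 x [-0.0268 -0.0217 -0.0168]
  z -0.015 162 x [-0.0341 -0.0309 -0.0281]
7.9 [ 0.4479 -0.026   0.2468] 81.47 59.11305606365204 [-0.1  0.1 -0.9]
side 0.68 401
  z -0.045 41 x [0.011  0.0141 0.0181]
  z -0.035 63 x [-0.017   0.0165  0.0223]
  z -0.025 64 x [-0.0285 -0.0198  0.0147]
  z -0.015 81 x [-0.034  -0.0232 -0.0129]
  z -0.005 53 x [-0.0327 -0.0223 -0.0139]
  z 0.005 31 x [-0.0449 -0.0386 -0.0179]
  z 0.015 22 x [-0.0557 -0.0513 -0.0464]
  z 0.025 24 x [-0.0685 -0.0621 -0.0569]
  z 0.035 19 x [-0.0776 -0.0737 -0.0678]
1400 ((604.9061889648438, -48.08649444580078), (149.64781188964844, 116.94304656982422), 80.9977798461914) 0.06757464616608239
-0.068 87 [0.    0.059 0.06 ]
-0.064 82 [0.    0.059 0.06 ]
-0.06 84 [0.001 0.059 0.06 ]
-0.056 84 [0.001 0.059 0.06 ]
-0.052 85 [0.    0.059 0.06 ]
-0.048 77 [0.001 0.059 0.06 ]
-0.044 73 [0.    0.059 0.06 ]
-0.04 
[... 333 characters left out ...]
01]
0.004 37 [0.    0.001 0.059]
0.008 32 [-0.     0.001  0.059]
0.012 41 [-0.     0.001  0.059]
0.016 33 [-0.     0.001  0.059]
0.02 33 [-0.     0.001  0.059]
0.024 40 [0.    0.001 0.059]
0.028 46 [0.    0.002 0.06 ]
0.032 46 [0.001 0.002 0.059]
0.036 54 [0.    0.003 0.06 ]
0.04 79 [0.    0.059 0.06 ]
0.044 84 [0.    0.059 0.06 ]
0.048 87 [0.    0.059 0.06 ]
0.052 32 [-0.     0.001  0.002]
0.056 35 [-0.001  0.     0.002]
0.06 47 [-0.     0.001  0.002]
0.064 47 [-0.     0.001  0.002]
0.068 45 [-0.001  0.001  0.001]
-0.05 front x [-0.1687 -0.1684] cover front [-0.1687 -0.1684]
0.045 front x [-0.1688 -0.1685] cover front [-0.1688 -0.1685]
tongue edge [-0.1794 -0.1776]
cover y [-0.0399  0.3074]
```

View pics/c_wrist.png

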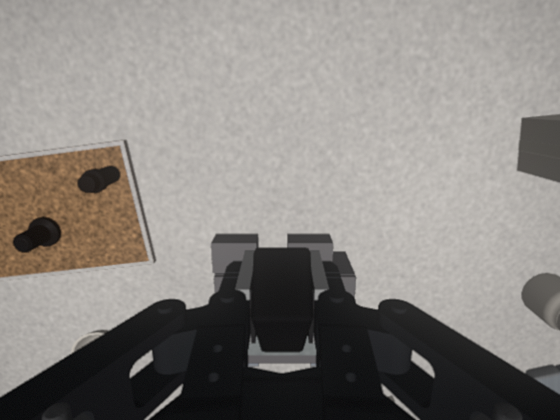

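Emit:
play_rows(plan=[[10,[0.0605,-0.0275,0.1],0],[10,[0.0605,-0.0275,0.2],0],[10,[0.0605,-0.0275,0.3175],0],[10,[0.0605,-0.0275,0.3175],0],[10,[0.0605,-0.0275,0.3175],0],[10,[0.0605,-0.0275,0.3175],0]])

```text
time_s: 8.65
eef_pos: [0.4242, -0.0351, 0.122]
eef_rot: [0.002, 0.075, 0.997, -0.001]
wrist_force: [0.2, 0.3, -1.3]
opening: 0.227
grasp_force: 59.1
```

Run:
```python
from h import *
opener(save='d')
a=np.radians(-8.6); cx=np.array([np.cos(a),np.sin(a)]); cy=np.array([-cx[1],cx[0]]); C=np.array([.6022,-.047])
ob=get_obs()
for n in ['side','wrist']:
  p=camera(n); P=cloud(p,ob)
  D=P[...,:2]-C; X=D@cx; Y=D@cy; Z=P[...,2]
  for nm,y0,y1,z0,z1,x0,x1 in [('barL',-.06,-.035,.052,.062,-.1,-.05),('barR',.01,.045,.052,.062,-.1,-.05),('tongue',-.03,.01,.0635,.073,-.075,0),('coverfront',.05,.07,.0635,.073,-.075,0),('blade',-.04,.02,.062,.1,-.13,-.07)]:
    s=(Y>y0)&(Y<y1)&(Z>z0)&(Z<z1)&(X>x0)&(X<x1)
    if s.sum()>5: print(n,nm,s.sum(),'x',np.round(np.percentile(X[s],[2,98]),4),'y',np.round(np.percentile(Y[s],[2,98]),4),'z',np.round(np.percentile(Z[s],[2,50,98]),4))
im=cv2.imread('pics/d_side.png')[120:280,230:390]; cv2.imwrite('pics/d.png',cv2.resize(im,(600,600),interpolation=2))
```

```text
8.65 [ 0.4242 -0.0351  0.122 ] 81.41 59.06968832015991 [ 0.2  0.3 -1.3]
wrist 0.97 5929
  z -0.055 465 x [0.0065 0.0082 0.01  ]
  z -0.045 3064 x [-0.0019  0.0123  0.0176]
  z -0.035 1945 x [-0.0136  0.0202  0.024 ]
  z -0.025 301 x [-0.0272 -0.0217 -0.017 ]
  z -0.015 151 x [-0.0341 -0.0312 -0.0282]
8.75 [ 0.4243 -0.0353  0.1222] 81.39 59.070637822151184 [ 0.3  0.2 -0.7]
side 0.88 333
  z -0.045 41 x [0.0118 0.0154 0.0196]
  z -0.035 45 x [0.0118 0.019  0.0231]
  z -0.025 53 x [-0.0285 -0.0207  0.0144]
  z -0.015 66 x [-0.0349 -0.0256 -0.0142]
  z -0.005 37 x [-0.0338 -0.0232 -0.0155]
  z 0.005 25 x [-0.0452 -0.0404 -0.0353]
  z 0.015 28 x [-0.0573 -0.0518 -0.0462]
  z 0.025 17 x [-0.0675 -0.0628 -0.0591]
  z 0.035 19 x [-0.0784 -0.0735 -0.0674]
side barL 146 x [-0.0898 -0.0545] y [-0.0589 -0.0358] z [0.0555 0.0608 0.0619]
side barR 111 x [-0.09   -0.0659] y [0.0111 0.0445] z [0.0543 0.0609 0.0619]
side tongue 416 x [-0.0665 -0.0017] y [-0.0292  0.0088] z [0.0671 0.0696 0.0712]
side coverfront 131 x [-0.0545 -0.0009] y [0.0503 0.0693] z [0.0669 0.0693 0.071 ]
side blade 59 x [-0.1194 -0.0712] y [-0.0343  0.0183] z [0.0621 0.0871 0.0993]
wrist barL 147 x [-0.0881 -0.0679] y [-0.0394 -0.0351] z [0.0587 0.0599 0.0609]
wrist tongue 11 x [-0.0672 -0.0662] y [-0.02   -0.0104] z [0.0636 0.0641 0.0646]
wrist coverfront 105 x [-0.0548 -0.0423] y [0.0578 0.0694] z [0.0644 0.0676 0.0687]
```

View pics/d.png

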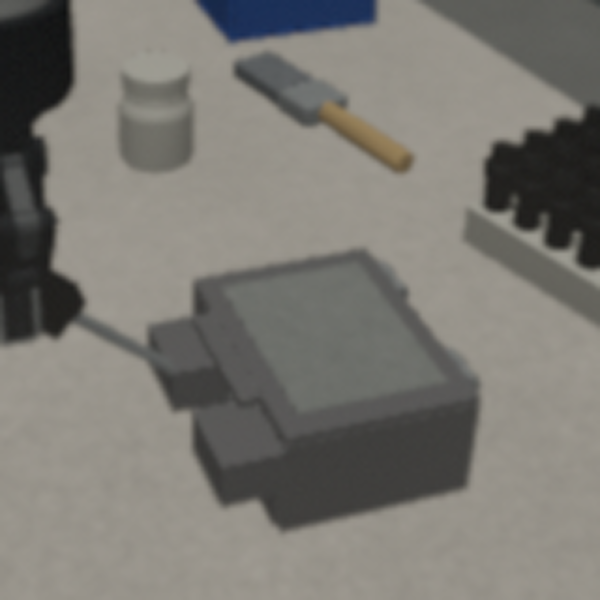

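Emit:
play_rows(plan=[[10,[-0.024,0.003,0.03],0],[10,[-0.048,0.003,0.06],0],[10,[-0.065,0.003,0.09],0],[10,[-0.08,0.003,0.09],0],[10,[-0.0965,0.003,0.09],0],[10,[-0.0965,0.003,0.09],0],[10,[-0.0965,0.003,0.09],0]])

```text
time_s: 9.65
eef_pos: [0.4611, -0.0395, 0.0843]
eef_rot: [0.0, 0.075, 0.997, -0.0]
wrist_force: [-0.3, -0.3, -1.3]
opening: 0.23
grasp_force: 59.1
```

Run:
```python
from h import *
opener(views=['side'],save='e')
im=cv2.imread('pics/e_side.png')[150:270,240:360]; cv2.imwrite('pics/e.png',cv2.resize(im,(600,600),interpolation=2))
```

```text
9.65 [ 0.4611 -0.0395  0.0843] 81.37 59.06532347202301 [-0.3 -0.3 -1.3]
side 0.74 227
  z -0.045 31 x [0.0131 0.0158 0.0192]
  z -0.035 28 x [0.0138 0.0193 0.0222]
  z -0.025 30 x [-0.0296 -0.0225 -0.0144]
  z -0.015 49 x [-0.0342 -0.0258 -0.015 ]
  z -0.005 32 x [-0.0333 -0.0228 -0.016 ]
  z 0.005 19 x [-0.0451 -0.0401 -0.0347]
  z 0.015 16 x [-0.056  -0.0505 -0.0469]
  z 0.025 16 x [-0.0687 -0.063  -0.057 ]
  z 0.035 6 x [-0.0743 -0.0709 -0.0685]
```

View pics/e.png

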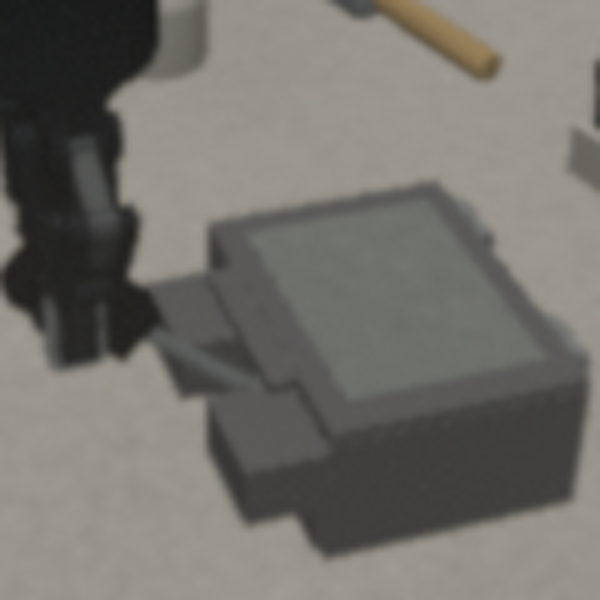

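Run:
```python
import numpy as np
T0=np.array([-.0606,.0423]);th=np.radians(42)
for f in np.arange(0,1.71,.1):
    rho=.1145-.0095*min(f/.7,1)
    h=9e-3*np.sin(max(th-f,0))+.0015
    T=np.array([.055,.0605])+rho*np.array([-np.cos(f),np.sin(f)])-h*np.array([np.sin(f),np.cos(f)])
    d=(T-T0)/.4; print(round(f,2),np.round(T,4),'x',round(-d[0],3),'z',round(-d[1],3))
```

```text
0.0 [-0.0595  0.053 ] x -0.003 z -0.027
0.1 [-0.0583  0.065 ] x -0.006 z -0.057
0.2 [-0.0558  0.0768] x -0.012 z -0.086
0.3 [-0.0521  0.0881] x -0.021 z -0.114
0.4 [-0.0472  0.0989] x -0.034 z -0.141
0.5 [-0.0412  0.109 ] x -0.048 z -0.167
0.6 [-0.0343  0.1183] x -0.066 z -0.19
0.7 [-0.0265  0.1268] x -0.085 z -0.211
0.8 [-0.0192  0.1348] x -0.103 z -0.231
0.9 [-0.0114  0.1418] x -0.123 z -0.249
1.0 [-0.003  0.148] x -0.144 z -0.264
1.1 [0.006  0.1534] x -0.167 z -0.278
1.2 [0.0156 0.1578] x -0.19 z -0.289
1.3 [0.0255 0.1613] x -0.215 z -0.297
1.4 [0.0357 0.1637] x -0.241 z -0.304
1.5 [0.0461 0.1651] x -0.267 z -0.307
1.6 [0.0566 0.1655] x -0.293 z -0.308
1.7 [0.067  0.1648] x -0.319 z -0.306
```

Emit:
play_rows(plan=[[10,[-0.004,0,-0.013],0],[10,[-0.005,0,-0.027],0],[10,[-0.006,0,-0.042],0],[10,[-0.007,0,-0.057],0],[10,[-0.012,0,-0.086],0],[10,[-0.021,0,-0.114],0],[10,[-0.034,0,-0.141],0],[10,[-0.048,0,-0.167],0],[10,[-0.048,0,-0.167],0]])

```text
time_s: 10.65
eef_pos: [0.4822, -0.043, 0.1529]
eef_rot: [0.003, 0.075, 0.997, -0.001]
wrist_force: [0.2, -0.6, -0.7]
opening: 0.229
grasp_force: 59.0
```

```bash
cat >> h.py <<'E'
_a=np.radians(-8.6); cx=np.array([np.cos(_a),np.sin(_a)]); cy=np.array([-cx[1],cx[0]]); C=np.array([.6022,-.047])
def cover(n='side'):
    ob=get_obs(); p=camera(n); P=cloud(p,ob); D=P[...,:2]-C; X=D@cx; Y=D@cy; Z=P[...,2]
    T=(ob['eef_pos'][:2]-C); print(n,ob['time_s'],'tcp case',np.round([T@cx,T@cy,ob['eef_pos'][2]],4),'wf',ob['wrist_force'].round(1),'gf',round(float(ob['grasp_force']),1))
    s=(abs(Y)<.073)&(X>-.07)&(X<.12)&(Z>.062)&(Z<.2)
    for m in masks_of(p,'cover')[:1]:
        k=m['mask']&s; x,z=X[k]-.055,Z[k]-.0605
        print(' conf',round(m['conf'],2),k.sum(),'angle by point',np.round(np.percentile(np.arctan2(z,-x)[np.hypot(x,z)>.06],[10,50,90]),3),'x',np.percentile(x,[2,98]).round(3),'z',np.percentile(z,[2,98]).round(3))
    return p
E
python3 -c "
from h import *
p=cover(); p=cover('scene')"
```

```text
side 10.65 tcp case [-0.1193 -0.014   0.1529] wf [ 0.2 -0.6 -0.7] gf 59.0
 conf 0.88 1406 angle by point [0.577 0.614 0.656] x [-0.104 -0.001] z [0.01  0.068]
scene 10.75 tcp case [-0.1209 -0.0137  0.1511] wf [-0.2  0.7 -1.1] gf 59.0
 conf 0.74 2381 angle by point [0.535 0.576 0.629] x [-0.098  0.003] z [0.006 0.061]
```

Emit:
play_rows(plan=[[10,[-0.018,0,-0.023],0],[10,[-0.037,0,-0.044],0],[10,[-0.055,0,-0.064],0],[10,[-0.075,0,-0.082],0],[10,[-0.096,0,-0.097],0],[10,[-0.119,0,-0.111],0],[10,[-0.142,0,-0.122],0],[10,[-0.167,0,-0.13],0],[10,[-0.193,0,-0.137],0],[10,[-0.219,0,-0.14],0]])

```text
time_s: 11.85
eef_pos: [0.5673, -0.0556, 0.2067]
eef_rot: [0.0, 0.075, 0.997, -0.0]
wrist_force: [-1.2, -1.4, -0.4]
opening: 0.23
grasp_force: 59.0
```

Emit:
play_rows(plan=[[10,[-0.026,0,-0.001],0],[10,[-0.045,0,0],0],[10,[-0.045,0,0],0],[10,[-0.045,0,0],0]])

```text
time_s: 12.25
eef_pos: [0.584, -0.058, 0.2062]
eef_rot: [-0.0, 0.075, 0.997, 0.0]
wrist_force: [0.4, -0.2, -1.1]
opening: 0.227
grasp_force: 59.0
```

```bash
python3 -c "
from h import *
p=cover(); p=cover('scene')"
```

```text
side 12.25 tcp case [-0.0163 -0.0136  0.2062] wf [ 0.4 -0.2 -1.1] gf 59.0
 conf 0.85 2057 angle by point [1.689 1.699 1.712] x [0.001 0.018] z [0.007 0.124]
scene 12.35 tcp case [-0.0166 -0.0136  0.2064] wf [-0.6 -0.5 -0.7] gf 59.0
```

Emit:
play_rows(plan=[[10,[0.06,0,0],0],[10,[0.18,0,-0.02],0],[10,[0.703,0.744,-0.034],-0.031],[10,[0.703,0.744,-0.034],-0.031],[10,[0.703,0.744,-0.034],-0.031],[10,[0.703,0.744,-0.034],-0.031],[10,[0.703,0.744,-0.034],-0.031],[10,[0.703,0.744,-0.034],-0.031],[10,[0.703,0.744,-0.034],-0.031],[10,[0.703,0.744,-0.034],-0.031]])

```text
time_s: 13.45
eef_pos: [0.3481, 0.2817, 0.2205]
eef_rot: [0.0, 0.025, 1.0, 0.001]
wrist_force: [0.1, -1.0, -1.1]
opening: 0.227
grasp_force: 59.3
```

Emit:
play_rows(plan=[[10,[0,0,0],0],[10,[0,0,0],0],[10,[0,0,0],0],[10,[0,0,0],0]])

```text
time_s: 13.85
eef_pos: [0.3514, 0.2774, 0.2201]
eef_rot: [0.0, 0.028, 1.0, -0.0]
wrist_force: [-0.6, 0.7, -0.6]
opening: 0.226
grasp_force: 59.3
```

```bash
python3 -c "
from h import *
p=cover('scene'); opener()"
```

```text
scene 13.85 tcp case [-0.2965  0.2832  0.2201] wf [-0.6  0.7 -0.6] gf 59.3
 conf 0.6 1525 angle by point [1.742 1.777 1.818] x [0.008 0.023] z [0.006 0.121]
13.95 [0.3513 0.2776 0.2201] 86.83 59.31353151798248 [ 0.6 -0.8  0.4]
wrist 0.71 5933
  z -0.055 430 x [0.0064 0.0082 0.0099]
  z -0.045 3088 x [-0.0016  0.0121  0.0175]
  z -0.035 1957 x [-0.0135  0.0202  0.0239]
  z -0.025 304 x [-0.0273 -0.0217 -0.0169]
  z -0.015 153 x [-0.0342 -0.0313 -0.0281]
14.05 [0.3511 0.2778 0.2201] 86.86 59.31283414363861 [-0.1 -0.2 -0.4]
side 0.65 165
  z -0.045 13 x [0.0126 0.0153 0.0179]
  z -0.035 36 x [-0.0191  0.0162  0.022 ]
  z -0.025 34 x [-0.0276 -0.0208 -0.004 ]
  z -0.015 46 x [-0.0343 -0.0259 -0.0144]
  z -0.005 33 x [-0.0312 -0.0223 -0.0149]
```

Emit:
play_rows(plan=[[10,[0,0,0.12],0],[10,[0,0,0.24],0],[10,[0,0,0.2855],0],[10,[0,0,0.2855],0],[10,[-0.034,0,0.2855],0],[10,[-0.044,0,0.275],0],[10,[-0.052,0,0.264],0],[10,[-0.065,0,0.252],0],[10,[-0.0785,0,0.2405],0],[10,[-0.093,0,0.231],0]])

```text
time_s: 15.15
eef_pos: [0.3886, 0.2765, 0.1286]
eef_rot: [0.001, 0.027, 1.0, 0.0]
wrist_force: [-0.2, -0.2, -1.0]
opening: 0.222
grasp_force: 59.4
```

Emit:
play_rows(plan=[[10,[-0.0155,0,-0.009],0],[10,[-0.031,0,-0.0155],0],[10,[-0.048,0,-0.0215],0],[10,[-0.065,0,-0.0255],0],[10,[-0.0825,0,-0.0285],0],[10,[-0.0965,0,-0.0295],0],[10,[-0.0965,0,-0.0295],0],[10,[-0.0965,0,-0.0295],0]])

```text
time_s: 15.95
eef_pos: [0.4263, 0.2742, 0.1393]
eef_rot: [-0.0, 0.027, 1.0, -0.0]
wrist_force: [0.1, -1.0, -1.1]
opening: 0.229
grasp_force: 59.4
```

```bash
python3 -c "
from h import *
opener(save='f')"
```

```text
15.95 [0.4263 0.2742 0.1393] 86.93 59.36017334461212 [ 0.1 -1.  -1.1]
wrist 0.89 7622
  z -0.045 3596 x [-0.0006  0.0147  0.02  ]
  z -0.035 2883 x [-0.0197  0.0202  0.0252]
  z -0.025 1050 x [-0.0349 -0.0257  0.0267]
  z -0.015 7 x [0.0107 0.011  0.0114]
  z 0.005 70 x [-0.0622 -0.0596 -0.0578]
16.05 [0.426  0.2743 0.1392] 86.95 59.36062216758728 [ 0.8 -0.2 -0.2]
side 0.77 211
  z -0.055 4 x [0.0128 0.0145 0.0155]
  z -0.045 18 x [0.0135 0.0166 0.0194]
  z -0.035 36 x [-0.0226  0.0177  0.0236]
  z -0.025 51 x [-0.0352 -0.0235  0.0188]
  z -0.015 32 x [-0.0338 -0.0222 -0.0128]
  z -0.005 40 x [-0.0615 -0.0407 -0.0173]
  z 0.005 19 x [-0.0798 -0.0704 -0.0614]
  z 0.015 11 x [-0.0888 -0.0834 -0.0777]
```

Emit:
play_rows(plan=[[10,[0,0,-0.1],0],[10,[0.1,0,-0.15],0],[10,[0.2,0,-0.15],0],[10,[0.275,0,-0.15],0],[10,[0.275,0,-0.15],0],[10,[0.275,0,-0.15],0],[10,[0.275,0,-0.15],0]])

```text
time_s: 16.85
eef_pos: [0.3174, 0.2803, 0.1998]
eef_rot: [0.0, 0.027, 1.0, 0.0]
wrist_force: [0.3, 0.3, -0.1]
opening: 0.229
grasp_force: 59.3
```

```bash
cat >> h.py <<'E'
def tilt(save=None):
    ob=get_obs(); p=camera('wrist'); P=cloud(p,ob); A=yaw(ob)[1]; L=(P-ob['eef_pos'])@A
    if save: cv2.imwrite(f'pics/{save}.png',p['image'][:,:,::-1])
    m=masks_of(p,'opener')[0]['mask']; g=m&(abs(L[...,1])<.009)&(L[...,2]<.0)
    N=np.cross(np.gradient(L,axis=1),np.gradient(L,axis=0)); N/=np.linalg.norm(N,axis=-1,keepdims=True); N*=np.where(N[...,2:]>0,1,-1)
    n=N[g]; n=n[~np.isnan(n[:,0])]; ang=np.degrees(np.arctan2(-n[:,0],n[:,2]))
    h,e=np.histogram(ang,bins=np.arange(-90,91,5)); print('eef',ob['eef_pos'].round(4),'yaw',yaw(ob)[0].round(2))
    print([(int(e[i]),int(h[i])) for i in np.argsort(-h)[:6]])
    for c in e[np.argsort(-h)[:2]]+2.5:
        k=np.zeros_like(g); k[g]=0; a=np.degrees(np.arctan2(-N[...,0],N[...,2])); k=g&(abs(a-c)<7); Q=L[k]; Q0=np.median(Q,0); Q=Q[np.linalg.norm(Q-Q0,axis=1)<.02]
        U=np.linalg.svd(Q-Q.mean(0))[2][2]; U*=np.sign(U[2]); print('face angle',np.degrees(np.arctan2(-U[0],U[2])).round(1),'n',len(Q),'xz 1%,50,99%',np.percentile(Q[:,[0,2]],[1,50,99],axis=0).round(4).tolist(),'y',np.percentile(Q[:,1],[1,99]).round(4))
E
python3 -c "
from h import *
tilt('g_w'); opener(views=['side'])"
```

```text
eef [0.3174 0.2803 0.1998] yaw 86.93
[(-35, 691), (-40, 619), (-30, 544), (-25, 400), (-20, 302), (-90, 269)]
face angle -27.3 n 1126 xz 1%,50,99% [[-0.023, -0.0474], [-0.0054, -0.0387], [0.0112, -0.0297]] y [-0.0088  0.0088]
face angle -27.0 n 1063 xz 1%,50,99% [[-0.0183, -0.049], [0.0012, -0.0421], [0.0156, -0.0319]] y [-0.0088  0.0088]
16.95 [0.3174 0.2801 0.1995] 86.9 59.33945953845978 [ 0.2 -0.7 -1. ]
side 0.74 289
  z -0.045 21 x [0.0139 0.0174 0.0213]
  z -0.035 60 x [-0.0249  0.0111  0.0243]
  z -0.025 74 x [-0.035  -0.0214  0.0169]
  z -0.015 45 x [-0.0371 -0.0247 -0.0127]
  z -0.005 41 x [-0.0589 -0.0413 -0.0167]
  z 0.005 27 x [-0.0786 -0.0695 -0.0594]
  z 0.015 20 x [-0.0935 -0.0864 -0.0794]
```

View pics/g_w.png

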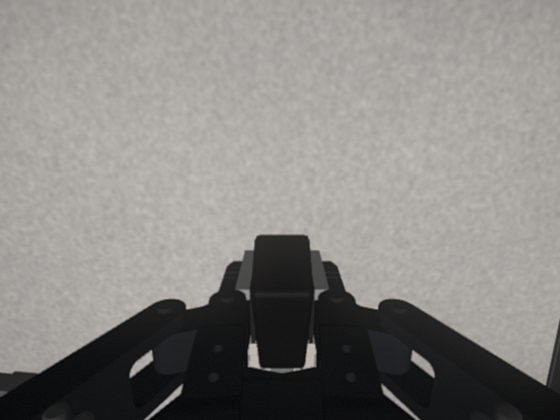

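Emit:
play_rows(plan=[[10,[0,0,0.125],0],[10,[0,0,0.25],0],[10,[0,0,0.3815],0],[10,[0,0,0.3815],0],[10,[-0.0445,0,0.3815],0],[10,[-0.056,0,0.354],0],[10,[-0.0685,0,0.326],0],[10,[-0.083,0,0.303],0],[10,[-0.097,0,0.2795],0]])

```text
time_s: 17.95
eef_pos: [0.3539, 0.2781, 0.0898]
eef_rot: [-0.001, 0.027, 1.0, -0.0]
wrist_force: [-4.6, -0.1, -4.9]
opening: 0.228
grasp_force: 58.7
```

```bash
python3 -c "
from h import *
tilt(); opener(views=['side'])"
```

```text
eef [0.3539 0.2781 0.0898] yaw 86.93
[(-45, 848), (-40, 279), (-50, 235), (85, 221), (-90, 220), (80, 217)]
face angle -42.4 n 953 xz 1%,50,99% [[-0.0179, -0.0519], [-0.0027, -0.0414], [0.0117, -0.0271]] y [-0.0088  0.0088]
face angle -35.4 n 836 xz 1%,50,99% [[-0.0158, -0.0525], [0.0021, -0.0448], [0.0178, -0.0291]] y [-0.0088  0.0088]
18.05 [0.3551 0.2784 0.0911] 86.91 59.688679575920105 [-8.   0.1  3.9]
side 0.7 145
  z -0.045 25 x [0.0124 0.0165 0.022 ]
  z -0.035 24 x [-0.0104  0.018   0.0247]
  z -0.025 18 x [-0.0253 -0.0192 -0.0091]
  z -0.015 38 x [-0.0311 -0.0231 -0.0136]
  z -0.005 23 x [-0.0316 -0.0204 -0.0131]
  z 0.005 14 x [-0.0402 -0.0355 -0.0163]
```

Working: tilt is now about 45°. Continue the arc.

Emit:
play_rows(plan=[[10,[-0.017,0,-0.021],0],[10,[-0.034,0,-0.0415],0],[10,[-0.053,0,-0.0595],0],[10,[-0.0725,0,-0.0765],0],[10,[-0.093,0,-0.091],0],[10,[-0.114,0,-0.1045],0],[10,[-0.136,0,-0.116],0],[10,[-0.158,0,-0.125],0],[10,[-0.1805,0,-0.131],0],[10,[-0.1805,0,-0.131],0]])

```text
time_s: 19.15
eef_pos: [0.4276, 0.2743, 0.1425]
eef_rot: [0.0, 0.027, 1.0, 0.0]
wrist_force: [-5.5, -0.6, 1.8]
opening: 0.228
grasp_force: 60.3
```

```bash
python3 -c "
from h import *
tilt(); opener(views=['side'])"
```

```text
eef [0.4276 0.2743 0.1425] yaw 86.92
[(-85, 660), (-90, 548), (85, 438), (-80, 426), (-30, 302), (-35, 286)]
face angle 86.4 n 1144 xz 1%,50,99% [[0.0045, -0.0506], [0.0144, -0.0363], [0.0153, -0.0153]] y [-0.0088  0.0088]
face angle -89.4 n 801 xz 1%,50,99% [[0.0112, -0.0499], [0.0144, -0.0313], [0.0153, -0.0119]] y [-0.0087  0.0088]
19.25 [0.4276 0.2745 0.1421] 86.94 60.38110613822937 [-4.7  0.6  1.8]
side 0.48 59
  z -0.015 4 x [0.014  0.0143 0.0145]
  z -0.005 6 x [0.01   0.0124 0.0138]
  z 0.005 15 x [-0.0028  0.0055  0.0127]
  z 0.015 6 x [-0.0005  0.001   0.0015]
  z 0.025 4 x [-0.0006 -0.0004  0.0004]
  z 0.035 6 x [-0.0019 -0.0009  0.0003]
  z 0.045 8 x [-0.0031 -0.0009 -0.0003]
  z 0.055 5 x [-0.002  -0.0015 -0.0006]
```

Emit:
play_rows(plan=[[10,[0.03,0,0],0],[10,[0.03,0,-0.1],0],[10,[-0.05,0,-0.125],0],[10,[-0.08,0,-0.125],0],[10,[-0.08,0,-0.125],0],[10,[-0.08,0,-0.125],0],[10,[-0.08,0,-0.125],0]])

```text
time_s: 20.05
eef_pos: [0.4579, 0.2724, 0.1888]
eef_rot: [-0.001, 0.027, 1.0, -0.0]
wrist_force: [-0.6, 0.2, -1.5]
opening: 0.224
grasp_force: 60.1
```

```bash
python3 -c "
from h import *
tilt(); opener(views=['side'])
ob=get_obs(); d=ob['eef_pos'][:2]-[.4603,.2725]; a=np.radians(-3); print('stand frame',d@[np.cos(a),np.sin(a)],d@[-np.sin(a),np.cos(a)])"
```

```text
eef [0.4579 0.2724 0.1888] yaw 86.95
[(-90, 609), (-85, 599), (85, 428), (-80, 417), (-30, 299), (-35, 293)]
face angle -89.6 n 816 xz 1%,50,99% [[0.0092, -0.0499], [0.0144, -0.0329], [0.0154, -0.0121]] y [-0.0088  0.0087]
face angle 88.0 n 1135 xz 1%,50,99% [[0.0054, -0.0503], [0.0144, -0.0355], [0.0154, -0.0146]] y [-0.0088  0.0088]
20.15 [0.4583 0.2725 0.1892] 86.96 60.10914444923401 [ 0.  -0.3 -0.9]
side 0.57 56
  z -0.035 6 x [0.0133 0.0144 0.0149]
  z -0.025 8 x [0.012  0.0142 0.0146]
  z -0.015 4 x [0.0133 0.0137 0.0142]
  z -0.005 10 x [0.0087 0.0119 0.0135]
  z 0.005 18 x [-0.0014  0.0037  0.0128]
stand frame -0.0015936265772643703 2.292005699127581e-06
```

Emit:
play_rows(plan=[[10,[-0.003,0,0.06],0],[10,[-0.003,0,0.1],0],[10,[-0.003,0,0.14],0],[10,[-0.003,0,0.18],0],[10,[-0.003,0,0.21],0],[10,[-0.003,0,0.235],0],[10,[-0.003,0,0.248],0],[10,[-0.003,0,0.248],0]])

```text
time_s: 21.05
eef_pos: [0.4602, 0.2724, 0.0903]
eef_rot: [-0.001, 0.027, 1.0, -0.0]
wrist_force: [0.5, -0.5, -1.5]
opening: 0.226
grasp_force: 60.1
```

Emit:
play_rows(plan=[[10,[0,0,0.004],0],[30,[0,0,0.004],0],[60,[0,0,0.004],0],[80,[0,0,0.004],0],[80,[0,0,0.004],0],[80,[0,0,0.004],0],[80,[0,0,-0.1],0],[80,[0,0,-0.2],0],[80,[0,0,-0.3],0],[80,[0,0,-0.4],0]])

```text
time_s: 22.05
eef_pos: [0.4603, 0.2724, 0.2525]
eef_rot: [-0.0, 0.027, 1.0, -0.0]
wrist_force: [0.9, 0.5, -0.7]
opening: 0.939
grasp_force: 0.0
```

Run:
```python
from h import *
ob=get_obs(); print(ob['time_s'],ob['eef_pos'],ob['opening'])
p=camera('wrist'); P=cloud(p,ob)
B=(P[...,0]>.4)&(P[...,0]<.53)&(P[...,1]>.2)&(P[...,1]<.34)
for n,a,b in [('stand',.072,.086),('handle',.125,.15)]:
    Q=P[B&(P[...,2]>a)&(P[...,2]<b)]; print(n,len(Q),fitrect(Q),np.percentile(Q[:,2],[5,50,95]))
p=cover('scene'); P=cloud(p)
for n in ('side','scene'):
    if n=='side': p=camera(n); P=cloud(p)
    for l in ('flanged','valve_a'):
        for m in masks_of(p,l)[:3]:
            Q=P[m['mask']]; Q=Q[Q[:,2]>.012]; Z=Q[:,2]
            if len(Q)<10: continue
            for z0,z1 in [(.025,.045),(.045,.06),(.06,.07)]:
                s=Q[(Z>z0)&(Z<z1)]
                if len(s)>5: print(n,l,round(m['conf'],2),z0,len(s),np.percentile(s[:,:2],[3,50,97],axis=0).round(4).ravel())
```

```text
22.05 [0.46031443 0.27239561 0.25252614] 0.9390437845466791
stand 2927 ((460.1135559082031, 272.50958251953125), (60.019813537597656, 59.59949493408203), 86.95890045166016) [0.07736865 0.07865037 0.07990045]
handle 874 ((460.4298400878906, 272.32440185546875), (19.629411697387695, 26.059188842773438), 86.91524505615234) [0.1312561  0.13851819 0.1396575 ]
scene 22.1 tcp case [-0.1849  0.2963  0.2603] wf [2.9 1.8 5.7] gf 0.0
 conf 0.7 1529 angle by point [1.741 1.773 1.817] x [0.008 0.022] z [0.006 0.12 ]
side flanged 0.86 0.025 111 [ 0.4644 -0.3234  0.4687 -0.3205  0.4807 -0.3094]
side flanged 0.86 0.045 177 [ 0.4656 -0.3223  0.4734 -0.3155  0.4835 -0.3044]
side valve_a 0.66 0.025 79 [ 0.4439 -0.3868  0.4468 -0.3838  0.4563 -0.3748]
side valve_a 0.66 0.045 146 [ 0.4413 -0.3888  0.4464 -0.3837  0.4607 -0.37  ]
side valve_a 0.66 0.06 144 [ 0.4447 -0.3855  0.4518 -0.3786  0.4606 -0.3704]
side valve_a 0.54 0.025 78 [ 0.4117 -0.226   0.4173 -0.2234  0.4271 -0.2138]
side valve_a 0.54 0.045 119 [ 0.4096 -0.2276  0.4166 -0.2234  0.431  -0.2102]
side valve_a 0.54 0.06 105 [ 0.4134 -0.2244  0.4205 -0.2175  0.4285 -0.2078]
scene flanged 0.86 0.025 111 [ 0.4644 -0.3234  0.4687 -0.3205  0.4807 -0.3094]
scene flanged 0.86 0.045 177 [ 0.4656 -0.3223  0.4734 -0.3155  0.4835 -0.3044]
scene valve_a 0.66 0.025 79 [ 0.4439 -0.3868  0.4468 -0.3838  0.4563 -0.3748]
scene valve_a 0.66 0.045 146 [ 0.4413 -0.3888  0.4464 -0.3837  0.4607 -0.37  ]
scene valve_a 0.66 0.06 144 [ 0.4447 -0.3855  0.4518 -0.3786  0.4606 -0.3704]
scene valve_a 0.54 0.025 78 [ 0.4117 -0.226   0.4173 -0.2234  0.4271 -0.2138]
scene valve_a 0.54 0.045 119 [ 0.4096 -0.2276  0.4166 -0.2234  0.431  -0.2102]
scene valve_a 0.54 0.06 105 [ 0.4134 -0.2244  0.4205 -0.2175  0.4285 -0.2078]
```

Emit:
play_rows(plan=[[45,[-0.0575,-0.728,0],0],[45,[-0.0575,-0.728,0],0],[45,[-0.0575,-0.728,0],0],[45,[-0.0575,-0.728,0],0],[45,[-0.0575,-0.728,0],0],[45,[-0.0575,-0.728,0],0],[45,[-0.0575,-0.728,0],0],[45,[-0.0575,-0.728,0],0]])

```text
time_s: 23.25
eef_pos: [0.4675, -0.0202, 0.2498]
eef_rot: [-0.001, 0.028, 1.0, 0.0]
wrist_force: [0.2, 0.7, 0.4]
opening: 0.531
grasp_force: 0.0
```

Emit:
play_rows(plan=[[45,[-0.0575,-0.728,0],0],[45,[-0.0575,-0.728,0],0],[45,[-0.0575,-0.728,0],0],[45,[-0.0575,-0.728,0],0],[45,[-0.0575,-0.728,0],0],[45,[-0.0575,-0.728,0],0],[45,[-0.0575,-0.728,0],0],[45,[-0.0575,-0.728,0],0],[45,[-0.0575,-0.728,0],0],[45,[-0.0575,-0.728,0],0]])

```text
time_s: 24.25
eef_pos: [0.4759, -0.3095, 0.2508]
eef_rot: [-0.0, 0.025, 1.0, 0.0]
wrist_force: [0.2, -0.6, -0.4]
opening: 0.525
grasp_force: 0.0
```

Run:
```python
from h import *
ob=get_obs(); p=camera('wrist'); P=cloud(p,ob); print(ob['time_s'],ob['eef_pos'].round(4),yaw(ob)[0],ob['opening'])
cv2.imwrite('pics/h.png',p['image'][:,:,::-1])
B=(abs(P[...,0]-.475)<.045)&(abs(P[...,1]+.312)<.035)
for a,b in [(.014,.02),(.046,.058)]:
    Q=P[B&(P[...,2]>a)&(P[...,2]<b)]
    if len(Q)>10: print(a,len(Q),cv2.minEnclosingCircle((Q[:,:2]*1000).astype(np.float32)),Q[:,:2].mean(0),np.percentile(Q[:,2],[5,50,95]))
for l in ('flanged','valve_a'):
    for m in masks_of(p,l)[:3]:
        Q=P[m['mask']]; Q=Q[Q[:,2]>.045]
        if len(Q)>10: print(l,round(m['conf'],2),np.round(m['rect']),len(Q),cv2.minEnclosingCircle((Q[:,:2]*1000).astype(np.float32)))
```

```text
24.25 [ 0.4759 -0.3095  0.2508] 87.08591457764085 0.5248227292992547
0.014 295 ((474.8193359375, -313.033447265625), 17.716554641723633) [ 0.46940488 -0.31209789] [0.01665296 0.01850267 0.01980242]
0.046 362 ((474.9727478027344, -312.7551574707031), 10.974503517150879) [ 0.47423298 -0.31293525] [0.04981044 0.05300924 0.0546229 ]
flanged 0.92 [278. 171.  32.  33.] 365 ((474.9727478027344, -312.7551574707031), 10.974503517150879)
valve_a 0.79 [371. 120.  29.  26.] 553 ((420.7528076171875, -216.33375549316406), 12.374722480773926)
valve_a 0.7 [495. 296. 129. 176.] 5040 ((564.0015869140625, -124.58822631835938), 165.17953491210938)
valve_a 0.59 [214. 157.  27.  27.] 501 ((452.2374572753906, -377.7366027832031), 12.541023254394531)
```

Emit:
play_rows(plan=[[45,[0.002,-0.0085,0.12],0],[45,[0.002,-0.0085,0.24],0],[45,[0.002,-0.0085,0.36],0],[45,[0.002,-0.0085,0.48],0],[45,[0.002,-0.0085,0.54],0],[45,[0.002,-0.0085,0.567],0],[45,[0.002,-0.0085,0.567],0],[45,[0.002,-0.0085,0.567],0],[10,[0.002,-0.0085,0.567],0],[10,[0.002,-0.0085,0.567],0]])

```text
time_s: 25.4
eef_pos: [0.4758, -0.3161, 0.0264]
eef_rot: [0.001, 0.027, 1.0, -0.001]
wrist_force: [-0.4, 1.1, 2.5]
opening: 0.233
grasp_force: 58.5
```

Emit:
play_rows(plan=[[10,[0,0,0],0],[10,[0,0,0],0],[10,[0,0,0],0],[10,[0,0,-0.02],0],[10,[0,0,-0.04],0],[10,[0,0,-0.04],0]])

```text
time_s: 26.0
eef_pos: [0.4754, -0.3158, 0.042]
eef_rot: [0.001, 0.027, 1.0, -0.001]
wrist_force: [0.6, 0.2, -0.5]
opening: 0.232
grasp_force: 58.7
```

Emit:
play_rows(plan=[[10,[0,0,-0.1],0],[10,[0,0,-0.22],0],[10,[0,0,-0.34],0],[10,[0,0,-0.4],0],[10,[0,0,-0.4],0],[10,[0,0,-0.4],0]])

```text
time_s: 26.6
eef_pos: [0.4744, -0.3148, 0.2002]
eef_rot: [0.0, 0.027, 1.0, -0.0]
wrist_force: [0.4, -0.5, -1.8]
opening: 0.233
grasp_force: 58.9
```

Run:
```python
from h import *
for n in ('side','wrist'):
    ob=get_obs(); p=camera(n); P=cloud(p,ob); A=yaw(ob)[1]; L=(P-ob['eef_pos'])@A
    cv2.imwrite(f'pics/i_{n}.png',p['image'][:,:,::-1])
    if n=='side': print(ob['time_s'],ob['eef_pos'].round(4),ob['grasp_force'])
    for m in masks_of(p,'flanged')[:2]:
        Q=L[m['mask']]; Q=Q[(abs(Q[:,0])<.06)&(abs(Q[:,1])<.06)&(abs(Q[:,2])<.08)]
        print(n,round(m['conf'],2),np.round(m['rect']),len(Q))
        for z0 in np.arange(-.03,.04,.005):
            s=Q[(Q[:,2]>z0)&(Q[:,2]<z0+.005)]
            if len(s)>3: print('  z',round(z0,3),len(s),'x',np.percentile(s[:,0],[3,97]).round(4),'y',np.percentile(s[:,1],[3,97]).round(4))
x=np.hstack([cv2.resize(cv2.imread('pics/i_side.png')[200:330,270:400],(400,400),interpolation=2),cv2.resize(cv2.imread('pics/i_wrist.png')[180:420,160:400],(400,400))]); cv2.imwrite('pics/i.png',x)
```

```text
26.6 [ 0.4744 -0.3148  0.2002] 58.89286860823631
side 0.68 [346. 263.  27.  40.] 438
  z -0.03 61 x [0.0004 0.0104] y [-0.005   0.0082]
  z -0.025 22 x [0.0084 0.0112] y [-0.0066  0.0031]
  z -0.02 17 x [0.0089 0.0111] y [-0.0063  0.0043]
  z -0.015 21 x [0.0086 0.0108] y [-0.0061  0.0035]
  z -0.01 20 x [0.0066 0.011 ] y [-0.0126  0.0032]
  z -0.005 21 x [0.008  0.0111] y [-0.0063  0.0043]
  z 0.0 86 x [-0.0074  0.0127] y [-0.0152  0.0077]
  z 0.005 154 x [-0.0094  0.0175] y [-0.0175  0.0117]
  z 0.01 35 x [-0.0053  0.0171] y [-0.0169 -0.0026]
wrist 0.9 [282. 268.  74.  98.] 4818
  z -0.03 1877 x [-0.0069  0.0098] y [-0.0086  0.0088]
  z -0.025 442 x [-0.0068  0.0115] y [-0.0094  0.01  ]
  z -0.02 260 x [0.0054 0.0115] y [-0.0091  0.0098]
  z -0.015 238 x [0.0053 0.0116] y [-0.0093  0.0096]
  z -0.01 219 x [0.0056 0.0116] y [-0.0093  0.0094]
  z -0.005 199 x [0.0055 0.0116] y [-0.0099  0.0093]
  z 0.0 195 x [0.0056 0.0118] y [-0.0091  0.0095]
  z 0.005 1178 x [0.0062 0.0177] y [-0.0145  0.0145]
  z 0.01 203 x [0.0078 0.0185] y [-0.0155  0.0157]
  z 0.015 7 x [0.0122 0.0183] y [-0.0116  0.012 ]
```

View pics/i.png

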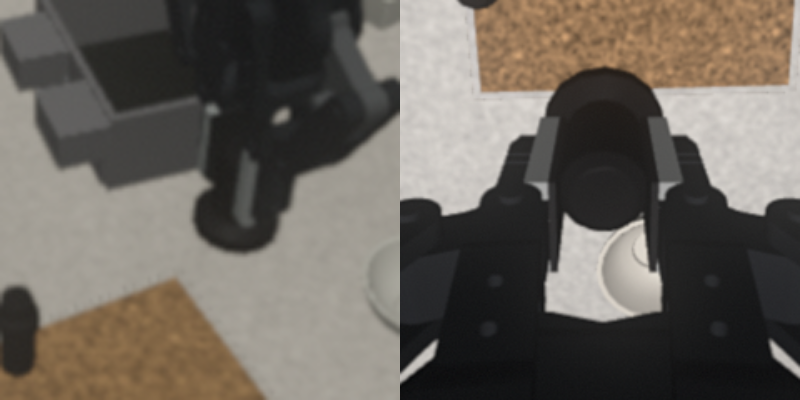

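Emit:
play_rows(plan=[[10,[-0.272,0.686,0],0.031],[10,[-0.272,0.686,0],0.031],[10,[-0.272,0.686,0],0.031],[10,[-0.272,0.686,0],0.031],[10,[-0.272,0.686,0],0.031],[10,[-0.272,0.686,0],0.031],[10,[-0.272,0.686,0],0.031],[10,[-0.272,0.686,0],0.031],[10,[-0.272,0.686,0],0.031],[10,[-0.272,0.686,0],0.031]])

```text
time_s: 27.8
eef_pos: [0.5972, -0.0481, 0.1996]
eef_rot: [-0.0, 0.076, 0.997, -0.0]
wrist_force: [0.5, 0.5, -0.0]
opening: 0.233
grasp_force: 59.0
```

Emit:
play_rows(plan=[[10,[0,0,0.1],0],[10,[0,0,0.2],0],[10,[0,0,0.3],0],[10,[0,0,0.36],0],[10,[0,0,0.4],0],[10,[0,0,0.4],0],[10,[0,0,0.43],0],[10,[0,0,0.4425],0],[10,[0,0,0.4425],0],[10,[0,0,0.4425],0]])

```text
time_s: 28.8
eef_pos: [0.5982, -0.0468, 0.0237]
eef_rot: [0.0, 0.075, 0.997, -0.0]
wrist_force: [0.1, 0.1, -0.9]
opening: 0.235
grasp_force: 59.0
```

```bash
python3 -c "
from h import *
p=cover('scene')"
```

```text
scene 28.8 tcp case [-0.004  -0.0004  0.0237] wf [ 0.1  0.1 -0.9] gf 59.0
 conf 0.76 1564 angle by point [1.736 1.775 1.815] x [0.007 0.023] z [0.005 0.12 ]
```

Emit:
play_rows(plan=[[10,[0,0,0.004],0],[10,[0,0,0.008],0],[10,[0,0,0.011],0],[10,[0,0,0.011],0]])

```text
time_s: 29.3
eef_pos: [0.5984, -0.0468, 0.0213]
eef_rot: [0.0, 0.075, 0.997, -0.0]
wrist_force: [-7.2, 1.1, 19.3]
opening: 0.235
grasp_force: 61.2
```

Emit:
play_rows(plan=[[10,[0,0,-0.004],0],[10,[0,0,-0.005],0],[25,[0,0,-0.005],0],[35,[0,0,-0.005],0],[45,[0,0,-0.005],0],[45,[0,0,-0.005],0],[45,[0,0,-0.005],0],[45,[0,0,-0.1],0],[45,[0,0,-0.22],0],[45,[0,0,-0.34],0]])

```text
time_s: 30.3
eef_pos: [0.597, -0.0465, 0.1554]
eef_rot: [-0.001, 0.075, 0.997, 0.0]
wrist_force: [1.2, 0.3, 0.4]
opening: 0.529
grasp_force: 0.0
```

Emit:
play_rows(plan=[[0,[0.05,0,-0.12],0],[0,[0.08,0,-0.2],0],[0,[0.08,0,-0.2],0],[0,[0.08,0,-0.2],0]])

```text
time_s: 30.7
eef_pos: [0.5665, -0.042, 0.2357]
eef_rot: [0.001, 0.075, 0.997, -0.0]
wrist_force: [0.5, 1.2, -0.8]
opening: 0.001
grasp_force: 0.0
```

Run:
```python
from h import *
ob=get_obs(); p=camera('wrist'); P=cloud(p,ob); A=yaw(ob)[1]; print(ob['time_s'],ob['eef_pos'].round(4),ob['opening'])
cv2.imwrite('pics/j.png',p['image'][:,:,::-1])
D=P[...,:2]-C; X=D@cx; Y=D@cy; Z=P[...,2]
for m in masks_of(p,'flanged')[:2]:
    k=m['mask']; print(round(m['conf'],2),np.round(m['rect']),k.sum())
    for z0,z1 in [(.0,.015),(.015,.043),(.043,.055)]:
        s=k&(Z>z0)&(Z<z1)
        if s.sum()>5: print(z0,s.sum(),'x',np.percentile(X[s],[2,98]).round(4),'y',np.percentile(Y[s],[2,98]).round(4),np.median(Z[s]))
p=cover('side'); p=cover('scene')
```

```text
30.7 [ 0.5665 -0.042   0.2357] 0.0009501318285627551
0.84 [282. 203.  38.  37.] 875
0.0 321 x [-0.0219  0.0184] y [-0.0179  0.0164] 0.0134325418203034
0.015 203 x [-0.0179 -0.0009] y [-0.0135  0.0118] 0.021981856231339636
0.043 348 x [-0.0148  0.0046] y [-0.0103  0.0089] 0.04806080261729784
side 30.8 tcp case [-0.0371 -0.0003  0.2332] wf [-0.1  0.2  0.7] gf 0.0
 conf 0.72 2105 angle by point [1.689 1.699 1.711] x [0.001 0.018] z [0.008 0.123]
scene 30.9 tcp case [-0.0372 -0.0003  0.2327] wf [-0.4  0.5  0.1] gf 0.0
 conf 0.61 1552 angle by point [1.741 1.776 1.817] x [0.008 0.022] z [0.005 0.12 ]
```

Emit:
play_rows(plan=[[0,[-0.12,0,0],0],[0,[-0.24,0,0],0],[0,[-0.38,0,0],0],[0,[-0.38,0,0],0],[0,[-0.38,0,0],0],[0,[-0.38,0,0.12],0],[0,[-0.38,0,0.249],0],[0,[-0.38,0,0.249],0],[0,[-0.38,0,0.249],0]])

```text
time_s: 31.9
eef_pos: [0.7149, -0.0643, 0.135]
eef_rot: [-0.001, 0.075, 0.997, 0.0]
wrist_force: [0.1, 0.3, 1.7]
opening: -0.001
grasp_force: 0.0
```

Emit:
play_rows(plan=[[0,[0.04,0,0],0],[0,[0.075,0,0],0],[0,[0.11,0,0],0],[0,[0.145,0,0],0],[0,[0.18,0,0],0],[0,[0.215,0,0],0],[0,[0.25,0,0],0],[0,[0.285,0,0],0],[0,[0.32,0,0],0],[0,[0.34,0,0],0]])

```text
time_s: 32.9
eef_pos: [0.5832, -0.0446, 0.1395]
eef_rot: [0.003, 0.075, 0.997, -0.001]
wrist_force: [0.8, -1.2, 0.7]
opening: -0.007
grasp_force: 0.0
```

```bash
python3 -c "
from h import *
p=cover('scene'); p=cover('side')"
```

```text
scene 32.9 tcp case [-0.0191 -0.0005  0.1395] wf [ 0.8 -1.2  0.7] gf 0.0
 conf 0.63 2406 angle by point [0.75  0.791 0.839] x [-0.082  0.003] z [0.006 0.08 ]
side 33.0 tcp case [-0.0196 -0.0004  0.1382] wf [ 0.7 -0.1  0.2] gf 0.0
 conf 0.67 951 angle by point [0.705 0.742 0.79 ] x [-0.095  0.001] z [0.01  0.081]
```

Emit:
play_rows(plan=[[0,[0.01,0,0.025],0],[0,[0.02,0,0.05],0],[0,[0.03,0,0.075],0],[0,[0.03,0,0.1],0],[0,[0.03,0,0.125],0],[0,[0.03,0,0.15],0],[0,[0.03,0,0.165],0],[0,[0.03,0,0.176],0],[0,[0.03,0,0.181],0],[0,[0.03,0,0.181],0]])

```text
time_s: 34.1
eef_pos: [0.5698, -0.0424, 0.0662]
eef_rot: [-0.001, 0.075, 0.997, -0.0]
wrist_force: [-16.0, 2.2, 31.3]
opening: -0.001
grasp_force: 15.8
```

Emit:
play_rows(plan=[[0,[0,0,-0.05],0],[0,[0,0,-0.15],0],[0,[0,0,-0.27],0],[0,[0,0,-0.4],0],[0,[0,0,-0.4],0],[0,[0,0,-0.4],0],[0,[0,0,-0.4],0],[0,[0,0,-0.4],0]])

```text
time_s: 34.9
eef_pos: [0.569, -0.0422, 0.2205]
eef_rot: [-0.002, 0.075, 0.997, 0.0]
wrist_force: [-0.5, -0.4, -0.9]
opening: 0.004
grasp_force: 0.0
```

Run:
```python
from h import *
for n in ('side','wrist'):
    ob=get_obs(); p=camera(n); P=cloud(p,ob); D=P[...,:2]-C; X=D@cx; Y=D@cy; Z=P[...,2]
    print(n,ob['time_s'],ob['eef_pos'])
    for x in (-.04,0,.04): s=(abs(X-x)<.01)&(abs(Y-.03)<.02)&(Z<.12)&(Z>.03); print(x,np.median(Z[s]).round(4))
print(hand_in())
```

```text
side 34.9 [ 0.56896523 -0.04219798  0.22050547]
-0.04 0.0697
0 0.07
0.04 0.0697
wrist 34.95 [ 0.5690366  -0.04222023  0.22060335]
-0.04 0.0676
0 0.0679
0.04 0.0676
the job is handed in; nothing more can be done
None
```

I handed the job in at about 35 s: the cover was levered open with the opener, the opener is back upright in its stand, the footed valve stands upright in the case, and the cover measured flat shut; the hand-in gave no verdict.

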